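Draw the wick-pin plate from the candle mould and hold it level

ROBOT

A 7-joint arm with a two-finger parallel gripper is mounted at the origin on the work surface; the furniture and walls round the work are solid. World frame = base frame: x ahead of the robot, y to its left, z up, the work surface at z = 0. Lengths are in mm, angles in rad, forces in N, time in s.
With the tool pointing down it reaches from about 350 to 900 mm from the base axis. Payload 7.2 kg.
Tool frame: the origin (TCP) lies at the very end of the fingers, on their centre line; the grasp point (between the pads) lies 19 mm behind it; z points along the fingers, x is the direction in which the jaws open and shut, and the axes are right-handed (so a half turn about z gives the same grasp; the last joint's range is limited). The gripper opens to 85 mm and grips with 20 to 120 N. Pads are 22 mm wide; open, the fingers measure 114 mm over their backs; the gripper's body (76 mm by 85 mm) begins 54 mm behind the grasp point. The pads swing forward as they close: fully open they stand 13 mm farther back than shut.
Start: joints at [-1.268, 0.411, -0.013, 1.596, 0.006, 1.134, -0.082], TCP at [226.485, 582.523, 231.297] pointing down, gripper open.
Joint ranges: [-2.95, 2.95], [-0.29, 1.99], [-1.47, 1.44], [0.14, 2.54], [-1.03, 4.17], [0.13, 1.85], [-2.86, 2.86]. Speed limits (rad/s): [2.39, 2.39, 3.01, 3.01, 3.14, 3.14, 3.14].

INTERFACE

Orientations are given as a unit quaternion [x, y, z, w].
In Python, from plant import robot gives the robot as it stands. The module is installed in compiled form; this text tells all that it offers. Calls block until the motion is done:
- robot.move_ptp(position, orientation): joint-space move of the TCP to a pose.
- robot.move_l(position, rate=150, ori=None, force_limit=None): straight line of the TCP; ori=None keeps the orientation; rate is the mean speed in mm/s. With force_limit (N) it stops when the force on the tool has changed by that much, and returns True; else False.
- robot.movej(angles): joint-space move.
- robot.open_gripper() and robot.close(newtons=None): open the fingers fully, or close them until they stop; newtons is the grip in N (None keeps the last).
- robot.hold(seconds).
- robot.inverse_kinematics(position, orientation): joint angles nearest the present ones, or None.
- robot.capture(name): name is "scene" or "top"; returns the picture (384x512x3 uint8, blue, green, red); there is no depth.
- robot.calibration(name): a dict with "intrinsics" (3x3 intrinsics, pixels), "R" (3x3) and "t" (3): a world point X has camera coordinates R X + t. Camera axes: x right, y down, z forward; pixel columns grow to the right and rows downward; lengths in mm; the calibration is good to about 2 mm. A picture is of the moment at which its call begins. calibration takes no time and is no camera call.
A pose or a line that the arm cannot do raises robot.IKError and nothing moves.
- robot.close_job(): hands the job in, once; it reports no verdict.
Readings, each from a call of its own:
- robot.current_time(): time.
- robot.current_qpos(): joint angles.
- robot.current_joint_vel(): joint speeds.
- robot.current_joint_torque(): joint torques, N m.
- robot.current_ee_pos(): TCP position.
- robot.current_eef_rot(): TCP orientation.
- robot.current_contact_force(): force on the tool from outside, world axes, zero at the start.
- robot.current_moment(): the same for the moment, N m.
- robot.current_opening(): opening from 0.0 (shut) to 1.0 (fully open).
Only numpy, scipy, OpenCV 4.12 (cv2) and the standard library are available. Lean on these libraries where they do the work, as an engineer would, in place of code of your own. Each camera call takes 0.05 s, during which the arm holds its last target. There are 200 camera calls.

TASK

The wax has set: draw the pin plate out of the candle mould for inspection. Pick the wax scraper off the plate and lay it flat on the blue sheet clear of the mould without dropping it, and swing the keeper with the red knob fully off the plate; only then lift the plate level by the middle of its black handle until its pins hang about 8 cm above the mould. Finish while still holding it there over the mould, level and still, with the other things left where they are.

Things in the scene. Friction and masses are not known exactly. Their poses are not given: they have to be found in the camera images.
- mould: aluminium candle mould with six wax-filled round cavities: block 146 (x) x 246 mm (y), top face 58 mm above the blue sheet, on a 176 x 264 x 10 mm flange; cannot be moved. Origin on the sheet under the pin plate's middle; the block runs from y = -108 to +138 mm (the +y end is the keeper's ledge). Two brass hose tails on its +x side. The sheet right of it (world -y) is free.
- pin_plate: steel plate 136 (x) x 200 (y) x 8 mm, about 0.55 kg, lying on the mould, centred on its origin, same axes. Origin at the centre of its underside. Under it stand six 38 mm wick pins in the wax and, at y = +-78 mm, two 12 mm guide dowels, 42 mm long, in 14 mm holes of the mould: it comes out straight up only. Centre of mass under the middle of the handle.
- handle_grip (a point): middle of the black grip of the plate's bow handle: a bar 14 mm wide (x), 16 mm high, 70 mm long (along the plate's y), its middle 50 mm above the plate's underside, 108 mm above the sheet; the bow's 10 mm steel posts stand at y = +-50 mm. Grip it across its 14 mm here.
- dowel_tip (a point): point at the plate's centre, level with the lower tips of the guide dowels, 42 mm below the plate's underside (the lowest part of the pin plate)
- keeper (a joint): dark steel turn bar, 16 x 6 mm, reaching 46 mm from its pivot, that keeps the plate down. 0: points along the mould's -y, over the plate; turns towards the mould's -x (clockwise from above); off the plate at 1.57 rad, stop at 1.75. Light friction, stays as left. At value q the knob is at pivot + 38 mm x (-sin q, -cos q) in the mould's x, y.
- keeper_knob (a point): point on the axis of the keeper's upright round red knob: 14 mm across, its top 12 mm above this point and its foot 14 mm below it; the keeper bar's upper face is 18 mm below this point
- keeper_pivot (a point): the keeper's pivot on the mould's ledge, at mould x = 0, y = +122 mm, at the height of the keeper's lower face (67 mm above the sheet)
- scraper: wax scraper, red handle and steel blade, 202 mm long (y), 85 g, lying flat on the pin plate on the +x side of its handle. Origin at the middle of length and width, at its underside. Handle from y = -16 to +101 mm, 32 mm wide, 22 mm high; 60 mm wide blade at y = -101 to -52 mm, 10 mm above the underside. Grip it across the handle at y = +25 mm.
- pour_cup: translucent cup with yellow wax, 70 mm wide, 80 mm high, standing at the back left (bystander); origin at its foot
- pin_tin: closed dark flat tin, 78 x 102 x 28 mm, at the front left (bystander); origin at its foot
- milky_bottle: milky plastic bottle, 72 mm wide, 165 mm high, standing at the back right (bystander); origin at its foot
- hex_key: dark L-shaped hexagon key, 38 x 109 x 7 mm, lying left of the mould (bystander); origin at its underside
Mind the look-alikes: they are no part of the job. Leave any purple look-alike of the pin_plate alone.

How it is judged (in metres and radians):
On the way:
1. the scraper lies flat on the blue sheet, let go and clear of the mould, and the keeper is swung off the plate, while the plate still sits on the mould (height (world z) of scraper below 0.012 m and angle between scraper's own z axis and vertical below 0.12 rad and contact force between scraper and the fingers below 0.05 N and contact force between scraper and mould below 0.05 N and value of joint keeper above 1.35 rad and z of pin_plate in the frame of mould below 0.062 m), for 0.1 s.
At the end, for the whole second after the job is handed in: Plate held in the fingers within 40 mm of the mould's middle, dowel tips 40-140 mm above its top, touching nothing else, level within 0.07 rad, still (15 mm/s, 0.08 rad/s); scraper let go, flat on the sheet clear of the mould; keeper beyond 1.35 rad (z of dowel_tip in the frame of mould between 0.098 and 0.198 m and horizontal distance between pin_plate and mould below 0.04 m and angle between pin_plate's own z axis and vertical below 0.07 rad and linear speed of pin_plate below 0.015 m/s and angular speed of pin_plate below 0.08 rad/s and contact force between pin_plate and the fingers above 2 N and contact force between each of pin_plate, scraper and mould below 0.05 N and contact force between pin_plate and scraper below 0.05 N and height (world z) of scraper below 0.012 m and angle between scraper's own z axis and vertical below 0.12 rad and contact force between scraper and the fingers below 0.05 N and value of joint keeper above 1.35 rad); the arm keeps its last pose, push and grip.
It fails at once if the pin plate is tilted by more than 0.2 rad (angle between pin_plate's own z axis and vertical above 0.2 rad).
It fails at once if the scraper is dropped or knocked off (moves faster than 0.6 m/s out of the fingers) (contact force between scraper and the fingers below 0.02 N and linear speed of scraper above 0.6 m/s).
It fails at once if the cup, tin, bottle or hexagon key is moved by more than 30 mm (distance of any of pour_cup, pin_tin, milky_bottle, hex_key from where it was at the start of the episode above 0.03 m).
It also fails if it takes over 59 s, if anything falls off the work surface, if the arm or the gripper's body presses on something with over 40 N, if the wrist force passes 120 N, or if a joint passes its speed limit or range.

## Working session

There is one attempt and no reset: what is moved stays moved. The work goes in short steps, each a Python script; the robot and the scene stay as the last script left them, time stands still between calls to the robot, and variables do not carry over. Pictures are saved under pics/ and viewed, about 8 in all and at most 12, crops included, and the job is handed in when it is done.

```bash
mkdir -p pics; python3 - <<'E'
from plant import robot
import cv2
for n in("scene","top"):
    im=robot.capture(n); cv2.imwrite(f"pics/{n}0.png",im)
    c=robot.calibration(n); print(n,c["intrinsics"],c["R"],c["t"], -c["R"].T@c["t"])
print(robot.current_eef_rot(),robot.current_time())
E
```

```text
scene [[473.62297329   0.         256.43902228]
 [  0.         473.62297329 190.94324636]
 [  0.           0.           1.        ]] [[-0.99290037  0.11790694 -0.01570991]
 [ 0.07317304  0.50131942 -0.86216271]
 [-0.09377928 -0.85719122 -0.50638785]] [ 525.21249894   80.68803117 1268.08615811] [634.49970418 984.61564965 719.96067925]
top [[489.47265739   0.         254.20271426]
 [  0.         489.47265739 191.4438781 ]
 [  0.           0.           1.        ]] [[ 2.11707412e-02 -9.99775573e-01  7.76401308e-04]
 [-9.89255473e-01 -2.10603219e-02 -1.44672292e-01]
 [ 1.44656174e-01  2.29476040e-03 -9.89479320e-01]] [ -61.98088484  490.17773732 1706.60160928] [ 239.35273054  -55.55991555 1759.6102589 ]
[ 8.25329926e-01  5.64650317e-01 -5.72282423e-04  4.52626904e-04] 0.1
```

View pics/scene0.png

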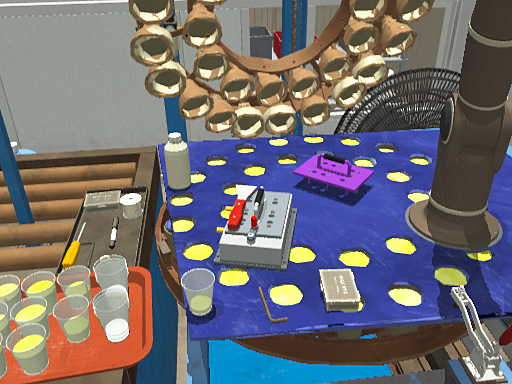

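View pics/top0.png

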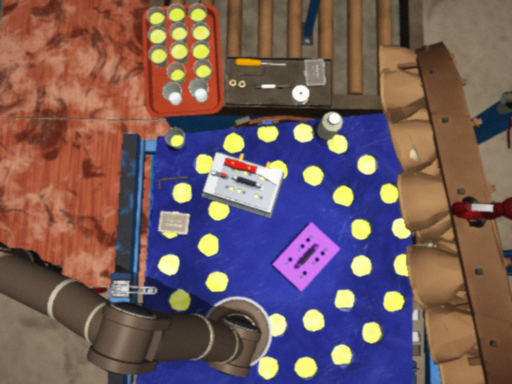

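The scene shows the mould at about (255,230) and the top view shows it at (243,183). The red scraper, the black handle and the red knob are visible in both, and the purple decoy stands apart. I'll enlarge the mould in both views.

```bash
cat > h.py <<'E'
import numpy as np, cv2
from plant import robot
def ray(n,u,v,z):
    c=robot.calibration(n); R=c["R"]; o=-R.T@c["t"]
    d=R.T@np.linalg.solve(c["intrinsics"],[u,v,1]); return o+d*(z-o[2])/d[2]
def pix(n,X):
    c=robot.calibration(n); p=c["intrinsics"]@(c["R"]@np.asarray(X,float)+c["t"]); return p[:2]/p[2]
def crops(tag):
    a=cv2.resize(robot.capture("top")[140:230,190:295],None,fx=5,fy=5,interpolation=cv2.INTER_CUBIC)
    b=cv2.resize(robot.capture("scene")[175:275,210:305],None,fx=5,fy=5,interpolation=cv2.INTER_CUBIC)
    cv2.imwrite(f"pics/{tag}_top.png",a); cv2.imwrite(f"pics/{tag}_scene.png",b)
E
python3 - <<'E'
from h import *
crops("c1")
E
```

```text
(no output)
```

View pics/c1_top.png

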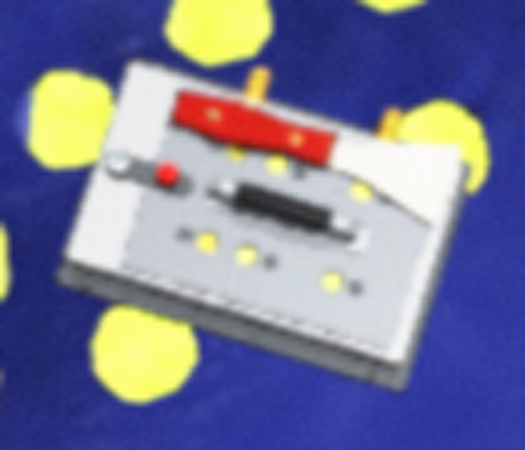

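View pics/c1_scene.png

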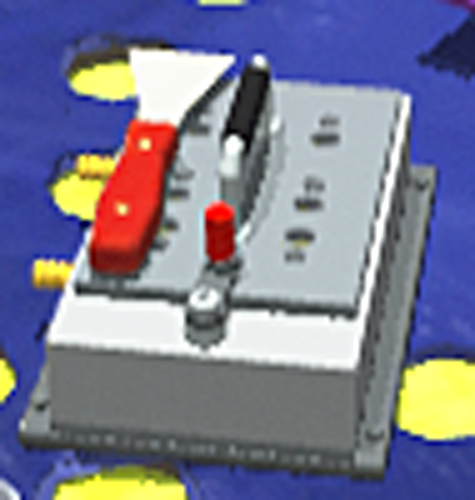

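```bash
cat >> h.py <<'E'
def comps(n,kind,box):
    im=robot.capture(n); x0,x1,y0,y1=box
    b,g,r=[im[y0:y1,x0:x1,i].astype(int) for i in range(3)]
    m=((r>120)&(g<80)&(b<80)) if kind=="red" else ((r<70)&(g<70)&(b<70))
    k,l,s,c=cv2.connectedComponentsWithStats(m.astype(np.uint8))
    out=[]
    for i in range(1,k):
        if s[i,4]<4: continue
        p=np.argwhere(l==i)[:,::-1]+[x0,y0]
        rc=cv2.minAreaRect(p.astype(np.float32))
        out.append((s[i,4],(c[i]+[x0,y0]).round(1),cv2.boxPoints(rc).round(1).tolist()))
    return out
def tri(pa,pb):
    A=[];B=[]
    for n,p in(("top",pa),("scene",pb)):
        o=ray(n,*p,0);d=ray(n,*p,500)-o;d/=np.linalg.norm(d)
        M=np.eye(3)-np.outer(d,d);A.append(M);B.append(M@o)
    X=np.linalg.solve(sum(A),sum(B)); return X.round(1)
E
python3 - <<'E'
from h import *
for n,box in(("top",(200,290,145,225)),("scene",(215,300,180,270))):
    for k in("red","black"):
        for o in comps(n,k,box): print(n,k,o)
# pixel = crop/5+off
T=lambda u,v:(u/5+190-.4,v/5+140-.4)
S=lambda u,v:(u/5+210-.4,v/5+175-.4)
print("pivot",tri(T(118,163),S(207,300)))
print("grip",tri(T(283,200),S(248,100)))
print("knobtop",tri(T(167,174),S(218,212)))
# block top corners
for t,s in((T(132,62),None),(T(466,148),None),(T(398,360),None),(T(68,262),None)): print(ray("top",*t,58).round(1))
E
```

```text
top red (np.int32(191), array([239.3, 165.4]), [[224.1999969482422, 164.39999389648438], [226.5, 157.5], [255.60000610351562, 167.1999969482422], [253.3000030517578, 174.10000610351562]])
top red (np.int32(10), array([222.8, 175. ]), [[221.0, 174.0], [224.0, 174.0], [224.0, 176.0], [221.0, 176.0]])
top black (np.int32(70), array([245.6, 181.4]), [[236.5, 180.5], [237.6999969482422, 176.8000030517578], [254.89999389648438, 182.0], [253.6999969482422, 185.8000030517578]])
scene red (np.int32(249), array([236., 213.]), [[226.60000610351562, 224.1999969482422], [235.5, 197.5], [246.0, 201.0], [237.10000610351562, 227.6999969482422]])
scene red (np.int32(61), array([253.5, 221. ]), [[251.0, 216.0], [256.0, 216.0], [256.0, 226.0], [251.0, 226.0]])
scene black (np.int32(6), array([242. , 183.5]), [[240.0, 183.0], [240.39999389648438, 182.1999969482422], [244.0, 184.0], [243.60000610351562, 184.8000030517578]])
scene black (np.int32(6), array([298.2, 184.8]), [[297.0, 185.0], [299.0, 183.0], [300.5, 184.5], [298.5, 186.5]])
scene black (np.int32(5), array([232., 186.]), [[234.0, 186.0], [234
[... 901 characters left out ...]
 239.3]), [[246.60000610351562, 238.8000030517578], [247.0, 238.0], [251.0, 240.0], [250.60000610351562, 240.8000030517578]])
scene black (np.int32(27), array([222.6, 263.9]), [[214.89999389648438, 264.20001220703125], [215.0, 262.6000061035156], [232.0, 264.0], [231.89999389648438, 265.6000061035156]])
scene black (np.int32(8), array([237.5, 265. ]), [[241.0, 265.0], [241.0, 265.0], [234.0, 265.0], [234.0, 265.0]])
scene black (np.int32(62), array([261.2, 267.7]), [[242.0, 269.0], [242.0, 266.0], [284.0, 266.0], [284.0, 269.0]])
pivot [550.9  92.9  76.9]
grip [518.8 -23.3 113.8]
knobtop [540.3  56.6 100.8]
[626.9  87.2  58. ]
[ 569.8 -151.1   58. ]
[ 418.1 -105.5   58. ]
[482.3 127.5  58. ]
```

```bash
cat >> h.py <<'E'
from scipy.spatial.transform import Rotation as Ro
O=np.array([520.3,-24.5]); YAW=np.radians(-14.5)
RM=np.array([[np.cos(YAW),-np.sin(YAW)],[np.sin(YAW),np.cos(YAW)]])
def W(x,y,z): return np.r_[O+RM@[x,y],z]
def M(X): return RM.T@(np.asarray(X)[:2]-O)
def ori(a):  # tool down, tool x at world angle a
    x=np.array([np.cos(a),np.sin(a),0]);z=np.array([0,0,-1.]);return Ro.from_matrix(np.c_[x,np.cross(z,x),z]).as_quat()
E
python3 - <<'E'
from h import *
g=tri((245.6,181.4),(259.1,195.7)); print("grip",g,M(g))
k=tri((222.8,175),(253.5,218.5)); print("knob",k,M(k))
print("grip at z114",M(ray("top",245.6,181.4,114)),"knobtop",M(ray("top",222.8,175,103)))
print("scr c", M(ray("top",239.9,165.8,86)), tri((239.9,165.8),(236,213)))
a=M(ray("top",225.3,161,88));b=M(ray("top",254.5,170.6,88)); print("scraper ends",a,b,np.linalg.norm(a-b), "angle",np.arctan2(*(a-b)))
# knife edges of red in mould frame from pixels
im=robot.capture("top"); s=im.astype(int); m=(s[...,2]>110)&(s[...,1]<90)&(s[...,0]<90); v,u=np.nonzero(m[145:225,200:290]); 
P=np.array([M(ray("top",p+200,q+145,88)) for p,q in zip(u,v)]); P=P[P[:,0]>15]
for lo in range(-60,110,15):
    q=P[(P[:,1]>=lo)&(P[:,1]<lo+15)]
    if len(q): print(lo,q[:,0].min().round(1),q[:,0].max().round(1),q[:,0].mean().round(1))
print(P[:,1].min(),P[:,1].max(), ray("top",319,204,0))
for q in (0,.8,1.66):
    for s in(0,np.pi,-np.pi):
        p=W(0,122,0)[:2]; 
        print(q,s,robot.inverse_kinematics(W(-38*np.sin(q)+18*np.cos(q),122-38*np.cos(q)-18*np.sin(q),94),ori(YAW+np.pi/2-q+s)))
for s in (0,np.pi): print(robot.inverse_kinematics(W(0,0,210),ori(YAW+s)))
E
```

```text
grip [516.2 -22.  110.5] [-4.59535534  1.39381108]
knob [539.4  57.5  96.9] [-2.0395404  84.17036459]
grip at z114 [-6.90440916  1.10620267] knobtop [-4.96738497 83.31355318]
scr c [45.0648599  36.98653376] [ 5.767e+02 -1.000e-01  7.860e+01]
scraper ends [47.28701694 90.45018047] [ 42.11085155 -16.65328471] 107.22847076273905 angle 0.04829107164783646
-30 36.9 51.4 44.2
-15 34.1 56.4 45.5
0 34.6 55.1 43.1
15 33.3 57.2 45.0
30 31.1 58.7 45.5
45 31.7 59.3 45.2
60 33.2 58.9 45.5
75 34.3 58.6 46.2
90 43.6 54.8 48.5
-16.794948804184543 91.45592420155019 [ 455.6648066  -286.96030561    0.        ]
0 0 [-0.40869446  0.47097952  0.30059261  1.90508641 -0.18973318  0.79287838
  1.31251204]
0 3.141592653589793 [-0.70354328  0.54941275  0.71369524  1.92382414 -0.4755809   0.84295399
 -1.56121307]
0 -3.141592653589793 [-0.70354328  0.54941275  0.71369524  1.92382414 -0.4755809   0.84295399
 -1.56121307]
0.8 0 [-0.55381547  0.44300755  0.45084096  1.98756327 -0.27188885  0.76910919
  0.57390661]
0.8 3.141592653589793 [-1.03701084  0.79092535  1.25177269  2.01331755 -0.89618385  1.04414974
 -1.96813583]
0.8 -3.141592653589793 [-1.03701084  0.79092535  1.25177269  2.01331755 -0.89618385  1.04414974
 -1.96813583]
1.66 0 [-0.69149607  0.43793969  0.54254505  2.02304681 -0.32220547  0.76350691
 -0.29735593]
1.66 3.141592653589793 [-0.24332838  0.3981547  -0.03025499  1.99395259  0.01721247  0.74972282
  2.51550019]
1.66 -3.141592653589793 [-0.24332838  0.3981547  -0.03025499  1.99395259  0.01721247  0.74972282
  2.51550019]
[-0.60362839  0.29164657  0.689081    1.90771388 -0.21666072  1.01682714
 -0.07341834]
[ 0.85719756  0.54074172 -1.22763607  1.82074237  0.55159191  1.18112781
  2.3401708 ]
```

```bash
cat >> h.py <<'E'
O=O+RM@[-3,1.]
def keeper(q,z,off=18):
    return W(-38*np.sin(q)+off*np.cos(q),122-38*np.cos(q)-off*np.sin(q),z), ori(YAW+np.pi/2-q)
E
python3 - <<'E'
from h import *
robot.close(30)
p,o=keeper(0,190,28); robot.move_ptp(p,o)
p,o=keeper(0,94,28); print(robot.move_l(p,rate=120,ori=o,force_limit=10)); print(robot.current_ee_pos(),robot.current_time())
for q in np.linspace(0,1.68,9):
    p,o=keeper(q,94); hit=robot.move_l(p,rate=60,ori=o,force_limit=15)
    print(round(q,2),hit,robot.current_contact_force().round(1) if hasattr(robot.current_contact_force(),'round') else robot.current_contact_force())
    if hit: break
p=np.array(robot.current_ee_pos()); robot.move_l(p+[0,0,130],rate=200)
print(robot.current_time()); 
p=W(48,72,210); robot.move_ptp(p,ori(YAW-.048)); robot.open_gripper(); print(robot.current_time())
crops("c2")
E
```

```text
False
[566.29348306  51.54847816  94.61267762] 4.425
0.0 False [ 0.4 -0.5  1.2]
0.21 False [ 0.1 -1.  -0.4]
0.42 False [ 0.2  0.1 -0.3]
0.63 False [ 0.2 -0.3  0.1]
0.84 False [-0.1 -0.4  0.3]
1.05 False [ 0.3 -0.9  0.3]
1.26 False [1.3 0.7 0.1]
1.47 False [ 0.3 -0.3 -0.2]
1.68 False [ 0.8 -0.8 -0.7]
8.4083
9.6583
```

```bash
python3 -c "
import cv2,numpy as np
a=cv2.imread('pics/c2_top.png');b=cv2.imread('pics/c2_scene.png');b=cv2.resize(b,(270,284)) if 0 else b
h=max(a.shape[0],b.shape[0]);f=lambda i:cv2.copyMakeBorder(i,0,h-i.shape[0],0,0,0)
c=np.hstack([f(a),f(b)]);cv2.imwrite('pics/c2.png',cv2.resize(c,None,fx=.8,fy=.8))"
```

```text
(no output)
```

View pics/c2.png

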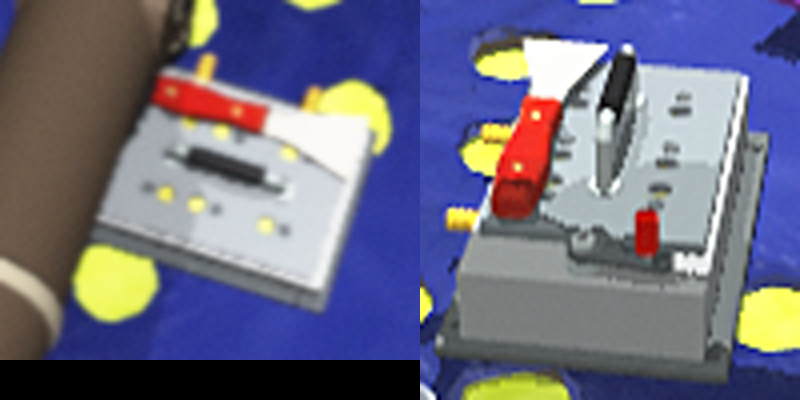

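The scraper is unmoved, with its handle end nearest the camera. The knob now stands at the left of the ledge, at about (647,232) in the composite, so the keeper looks to be off the plate.

```bash
python3 - <<'E'
from h import *
k=M(ray("scene",266.4,232.6,91)); d=k-[0,122]; print("keeper q",np.arctan2(-d[0],-d[1]),np.linalg.norm(d))
o=ori(YAW-.048)
print(robot.move_l(W(48,73,70),rate=100,ori=o,force_limit=8),robot.current_ee_pos())
robot.close(50); print("open",robot.current_opening(),robot.current_contact_force())
print(robot.move_l(W(48,73,95),rate=60)); robot.hold(.2)
print(robot.current_contact_force(),robot.current_moment(),robot.current_time(),robot.current_opening())
crops("c3")
E
```

```text
keeper q 1.7497278764906468 33.630313431545304
False [582.81380011  35.85543529  70.59472065]
open 0.3208725107696755 [-0.53848768  1.72371858  5.1222584 ]
False
[-0.82970789 -0.67458944 -0.41225512] [ 0.01313816 -0.04664655  0.00509395] 12.65 0.319323712319116
```

View pics/c3_scene.png

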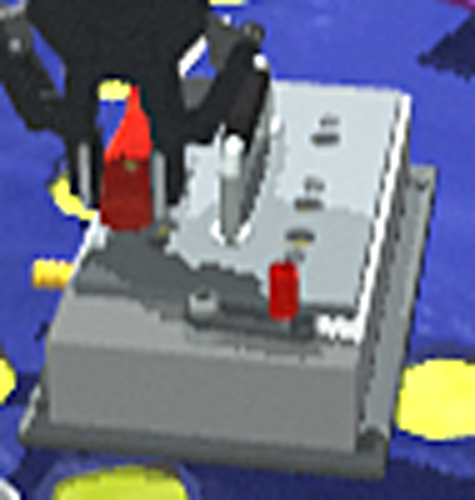

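```bash
python3 - <<'E'
from h import *
p=np.array(robot.current_ee_pos()); robot.move_l([p[0],p[1],165],rate=120)
t=np.array([479.2,-211.]); robot.move_l([*t,165],rate=180)
robot.move_l([*t,30],rate=100); print(robot.current_time(),robot.current_opening())
im=robot.capture("scene"); u,v=pix("scene",[460,-270,20]).astype(int); print(u,v)
cv2.imwrite("pics/c4.png",cv2.resize(im[v-60:v+60,u-70:u+70],None,fx=5,fy=5,interpolation=cv2.INTER_CUBIC))
E
```

```text
16.6167 0.32189784860914905
268 178
```

View pics/c4.png

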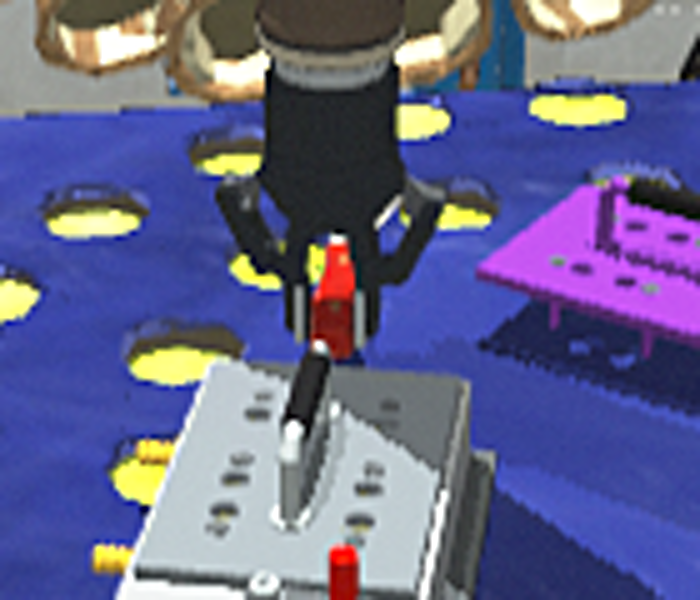

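The scraper is held at (330,310) in the crop, clear behind the mould. I'll lower it until it touches, then release.

```bash
python3 - <<'E'
from h import *
t=[479.2,-211.]
print(robot.move_l([*t,4],rate=35,force_limit=3),robot.current_ee_pos(),robot.current_contact_force())
robot.hold(.2); robot.open_gripper(); robot.hold(.3)
robot.move_l([*t,160],rate=120)
robot.move_ptp(W(0,0,190),ori(YAW)); robot.hold(.2)
print(robot.current_time(),robot.current_contact_force())
im=robot.capture("top"); cv2.imwrite("pics/c5.png",cv2.resize(im[135:245,195:355],None,fx=4,fy=4,interpolation=cv2.INTER_CUBIC))
cv2.imwrite("pics/s5.png",cv2.resize(robot.capture("scene")[120:270,190:350],None,fx=4,fy=4,interpolation=cv2.INTER_CUBIC))
E
```

```text
True [ 478.81999067 -210.82611429    4.42532774] [-0.20873702  0.08445832  6.59994253]
20.9167 [0.26041289 0.47073059 0.63217539]
```

View pics/c5.png

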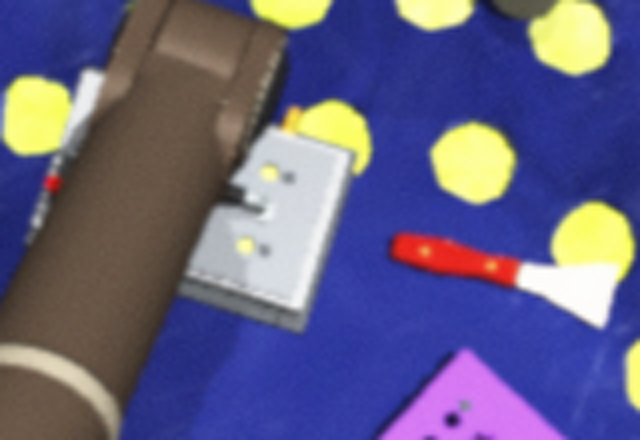

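View pics/s5.png

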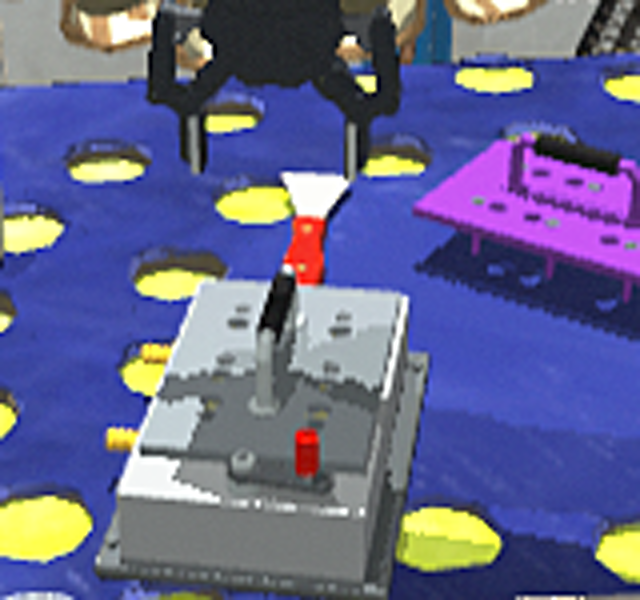

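The scraper lies flat at (505,275) in the top crop, well clear of the mould, and the keeper is off the plate. Next I'll check the bar position from the earlier scene and top measurements, then grip.

```bash
python3 - <<'E'
from h import *
b=np.mean([M(ray("scene",259.1,195.7,110)),M(ray("top",245.6,181.4,114))],0); print(M(ray("scene",259.1,195.7,110)),M(ray("top",245.6,181.4,114)))
x,y=b[0]/2,0
o=ori(YAW)
print(robot.move_l(W(x,y,89),rate=80,ori=o,force_limit=8)); robot.hold(.2); f0=np.array(robot.current_contact_force())
robot.close(30); robot.hold(.2); f=np.array(robot.current_contact_force())-f0
print("open",robot.current_opening(),"dF mould",RM.T@f[:2],f[2],robot.current_moment(),robot.current_ee_pos(),robot.current_time())
E
```

```text
[ 0.28433409 -0.79376804] [-3.90440916  0.10620267]
False
open 0.16229777038212204 dF mould [3.81775101 0.78058691] -0.9280775146333724 [-0.09072826 -0.66913617 -0.39439841] [517.33106901 -22.68477208  89.16252328] 23.4833
```

```bash
python3 - <<'E'
from h import *
p=np.array(robot.current_ee_pos()); robot.close(100); 
p=p+np.r_[RM@[0.6,0],0]; robot.move_l(p,rate=10)
for dz in(5,20,45,122):
    robot.move_l(p+[0,0,dz],rate=40); print(dz,np.round(robot.current_contact_force(),1),np.round(robot.current_moment(),2))
robot.hold(1); print(robot.current_ee_pos(),Ro.from_quat(robot.current_eef_rot()).as_matrix()[:,2],robot.current_opening(),robot.current_time())
a=robot.capture("scene")[120:270,190:340]
cv2.imwrite("pics/c6.png",cv2.resize(a,None,fx=4,fy=4,interpolation=cv2.INTER_CUBIC))
E
```

```text
5 [ 3.  -1.8 -3.4] [-0.22 -0.81 -0.41]
20 [ 1.3 -0.4 -3.1] [-0.17 -0.5  -0.34]
45 [-0.4  0.3 -6.4] [ 0.01  0.03 -0.03]
122 [ 0.2  0.6 -6.2] [-0.01  0.07 -0.  ]
[517.92899291 -22.83246379 211.18249782] [ 6.91354590e-05  5.04696950e-05 -9.99999996e-01] 0.14044487335115635 28.6167
```

View pics/c6.png

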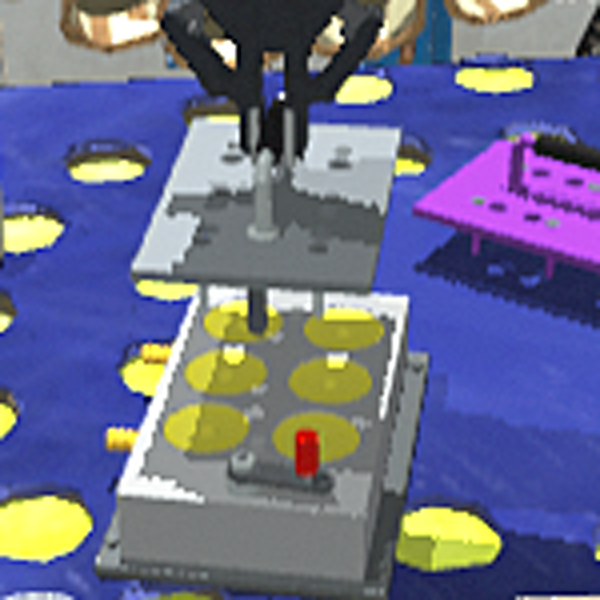

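```bash
python3 - <<'E'
from h import *
for z in(66,188):
    for x,y in((68,100),(-68,100),(-68,-100),(68,-100)):
        print(z,x,y,((pix("scene",W(x,y,z))-[190,120])*4+1.5).round(0))
print(robot.current_joint_vel())
E
```

```text
66 68 100 [144. 448.]
66 -68 100 [372. 463.]
66 -68 -100 [398. 291.]
66 68 -100 [200. 280.]
188 68 100 [134. 271.]
188 -68 100 [375. 284.]
188 -68 -100 [401. 128.]
188 68 -100 [193. 118.]
[ 1.75982627e-03 -2.96451686e-04  5.99405221e-05  9.69050502e-06
 -4.59448589e-04 -3.58513528e-04 -1.00731122e-04]
```

The observed corners (about (135,270), (375,282), (401,128) and (192,121)) match the level prediction to within about 1 px in the raw image.

```bash
python3 -c "
from plant import robot
robot.close_job()"
```

```text
the job is handed in; nothing more can be done
```

I handed the job in with the plate held level and still over the mould at about 29 s of the 59 s allowed; the interface reports no verdict.

1. **Keeper:** I swung it off the plate by pushing the red knob with the shut fingers. One image measurement put it at about 1.75 rad. The knob radius came out at 34 mm in that measurement instead of 38 mm, so the angle is rough. The push itself was commanded to 1.68 rad.
2. **Scraper:** I gripped it near the end of its handle, about 80 mm from its middle. At the recommended point (y = +25 mm) the open fingers would have hit the plate's handle. I set it down until it touched the sheet and released it. The pictures show it lying flat, well clear of the mould, though its blade edge overlaps one of the yellow spots on the sheet.
3. **Plate:** I gripped the handle at its middle with 100 N and lifted it 122 mm straight up, so the dowel tips should be about 80 mm above the mould.

**Last checks:**
- The wrist carried about 6 N, which matches the plate's weight.
- The moments were near zero and the tool was vertical.
- The plate's corners matched the level prediction to within about 1 px in the raw image.
- Side forces of up to about 4 N appeared at gripping and early in the lift, and were gone once the dowels were out.
- The two cameras disagreed by about 4 mm on the handle's sideways position; the grip was good all the same.

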